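# Lock a water-meter body in its repair fixture with the pin

### The job

Push the lugged brass water-meter body along the fixture's channel until it is fully home against the stop, then take the steel locking pin with the plain straight grip (not the ball-headed plug gauge) from its wooden stand and put it down through the hole in the meter's lug into the fixture, until its collar sits flush on the lug. Let go and leave it upright, with all the other things on the bench left alone.

Things in the scene. Friction and masses are not known exactly. Their poses are not given: they have to be found in the camera images.
- fixture: Grey steel fixture fixed to the bench: block 300 (its x) x 110 x 50 high. Origin: centre of the underside. +x is the direction to push the meter home. Its top (z = 50) is the channel floor; on it two steel rails 12 wide, 14 high, inner faces at y = +/-21.5, from x = -150 to 85, and a steel stop 16 x 60, 14 high, with its face at x = 131. The channel's -x end is open.
- socket (a point): Centre of the mouth of the vertical 21 mm round hole in the fixture's top (fixture x = 110, y = 0, z = 50); the hole runs straight through the 50 mm block. When the meter is home its lug hole lies over it.
- meter: Loose brass water-meter body, 0.8 kg, in the channel, 45 to 90 mm short of home. Open bowl, 76 mm across, top at z = 62; stands on two square nuts (20 long, 40 x 40) at x = +/-50; round pipe stub, 30 mm across, ends at x = -80; flat lug 40 wide, z = 3 to 17, ends at x = 115. Origin: on the bowl's axis at the nuts' underside. x runs stub to lug, along the fixture's x; z up.
- eye (a point): Centre of the upper mouth of the 19.5 mm round vertical hole in the meter's lug (meter x = 95, y = 0, z = 17); the lug is 14 thick. Home: straight above socket, 17 higher.
- stub_end (a point): Centre of the flat free end face of the meter's pipe stub (meter x = -80, y = 0, z = 20): the face to push, 30 mm in diameter; normal along the meter's -x.
- pin: Steel locking pin, 0.24 kg, in one of the stand's holes. Shank 16 mm across, reaching 60 below the origin, the last 8 mm tapered to 8 across; collar 34 across, 6 thick; above it a plain straight cylindrical grip 20 across, from 6 to 60 above the origin. Origin: on the axis at the collar's underside. z is its axis, up.
- stand: Wooden pin stand, fixed to the bench, 160 (its x) x 70 (y) x 66 high, with two vertical 18 mm holes at x = -45 and 45; pin and plug stand in them, collars on its top, either way round. Origin: centre of the underside.
- plug: Ball-headed steel plug gauge in the other hole of the stand: same shank and collar as the pin, but a 14 mm neck and a 38 mm ball, its top 61 above the collar's underside (the origin). Leave it.
- spare_a: Blue-painted meter body without lug, 160 long, 76 wide, 62 high, standing on the bench beyond the fixture. Origin: underside of its middle. Bystander.
- spare_b: Bare brass meter body without lug, same size, standing on the bench beyond the fixture. Origin: underside of its middle. Bystander.
- register: Round black counter unit with a clear dial, 80 mm diameter, 43 high, on the bench between fixture and stand. Origin: centre of its underside. Bystander.
- ring_wrench: Flat dark ring wrench, 194 long, 10 thick, lying on the bench at the right; origin on the underside, ring centre at x = 50. Bystander.
- tin: Plain metal tin, 72 mm diameter, 90 high, standing on the bench beyond the stand. Origin: centre of its underside. Bystander.
Mind the look-alikes: they are no part of the job. What is shaped like the pin but black or turquoise is not meant.

How it is judged:
By the outcome, as a careful person would: the job done as asked, in the order asked, and still so for the second after the job is handed in, with the robot touching nothing.
It also fails if it takes over 59 s, if anything falls off the work surface, if the arm or the gripper's body presses on something with over 40 N, if the wrist force passes 120 N, or if a joint passes its speed limit or range.

### The arm

A 6-joint arm with a two-finger parallel gripper is mounted at the origin on the work surface. World frame = base frame: x ahead of the robot, y to its left, z up, the work surface at z = 0. Lengths are in m, angles in rad, forces in N, time in s.
With the tool pointing down it reaches from about 0.35 to 0.775 m from the base axis. Payload 7.3 kg.
Tool frame: the origin (TCP) lies midway between the tips of the shut fingers; the grasp point (between the pads) lies 19 mm behind it (tcp_to_grasp is the distance from the TCP to the grasp point, in m); z points along the fingers, y is the line along which they close (so a half turn about z gives the same grasp; the last joint's range is limited). The gripper opens to 92 mm and grips with 3 to 60 N. Pads are 19 mm wide; open, the fingers measure 130 mm over their backs; the gripper's body (75 mm by 190 mm) begins 47 mm behind the grasp point.
Start: joints at [1.098, 0.342, 1.524, -0, 1.275, -0.146], TCP at [0.169, 0.497, 0.227] pointing down, gripper open.
Joint ranges: [-2.53, 2.53], [-0.77, 2.02], [0.04, 2.7], [-1, 4.14], [0.28, 2.66], [-3.11, 3.11]. Speed limits (rad/s): [2.57, 2.57, 3.14, 3.14, 3.14, 3.14].

### API

Orientations are given as [roll, pitch, yaw] about the fixed x, y, z axes, in that order (R = Rz(yaw) Ry(pitch) Rx(roll)).
In Python, from cell import observe, read_camera, calibration, hand_in, tcp_to_grasp gives the robot as it stands.
- The arm moves only by the tool send_rows, never from a script. Its argument "targets" is a list of rows, each a list of 5 numbers: the opening, from 0 (shut) to 1 (fully open), then the shift along the world's x, y, z in m, then the turn about the world's z in rad. A call has 1 to 5 rows; each row shifts and turns the commanded pose from where the row before left it; what a row does not reach is not made up. A row lasts 1/10 s, in which the tool goes at most 50 mm and 8.59 degrees, less where a joint would pass 70% of its speed; a pose out of reach is approached as far as the arm can. A call is refused whole if a number of a shift passes 0.05 or a number of a turn 0.15, either way. A call with a gripper value outside its range is refused whole. The fingers move at their own pace and stop on an object; "grip_force" is the grip in N (left out, the last holds). Time passes only in rows, so rows that do not move let the fingers close. It gives the time, the measured TCP pose, the force, the opening and the grip force at its end, in the units of the state.
- observe(): the state, without advancing time (a new reading comes with each control period).
- read_camera(name): name is "scene" or "top" or "wrist"; returns (picture, depth): 480x640x3 uint8, red, green, blue; 480x640 float32, m along the optical axis (not along the pixel's ray), 0 where there is no reading.
- calibration(name): a dict with "intrinsics" (3x3 intrinsics, pixels), "world_to_cam" (4x4, takes a point from world to camera coordinates); the wrist camera has in their place "hand_eye" (4x4, takes a point from camera to tool coordinates, whose origin is the TCP and whose axes are the flange's). Camera axes: x right, y up, looking along -z (the intrinsics and any distortion apply to the point x, -y, -z); pixel columns grow to the right and rows downward; lengths in m; the calibration is good to about 2 mm. A picture is of the moment at which its call begins: read the wrist's pose just before it. calibration takes no time and is no camera call.
- hand_in(): hands the job in; it is judged then, once.
The state is a dict: "time": time; "qpos": joint angles; "qvel": joint speeds; "joint_efforts": joint torques, N m; "tool_pos": TCP position; "tool_rot": TCP orientation; "contact_force": force on the tool from outside, world axes, zero at the start; "torque": the same for the moment, N m; "opening": finger opening in m; "grip_force": force on a finger pad.
Only numpy, scipy, OpenCV 4.12 (cv2) and the standard library are available. Lean on these libraries where they do the work, as an engineer would, in place of code of your own. Each camera call takes 0.05 s, during which the arm holds its last target. There are 200 camera calls.

## Working session

There is one attempt and no reset: what is moved stays moved. The work goes in short steps, Python scripts to look and compute and a tool call to move; the robot and the scene stay as the last step left them, time stands still between calls to the robot, and variables do not carry over. Pictures are saved under pics/ and viewed, at most 10 in all, crops included, and the job is handed in when it is done.

Besides the shell and the picture viewer there is one more tool, called after ">>>" as name([rows], argument=value, ...), one row to a line, values as JSON. send_rows: Moves the arm, as the interface text tells. Its arguments: {"type":"object","properties":{"targets":{"type":"array","items":{"type":"array","items":{"type":"number"}}},"grip_force":{"type":"number"}},"required":["targets"]}

```bash
ls; mkdir -p pics; python3 - <<'E'
from cell import *
import cv2,numpy as np
np.set_printoptions(precision=4,suppress=True)
print(observe(),tcp_to_grasp)
for n in("scene","top"):
    p,d=read_camera(n);cv2.imwrite(f"pics/{n}0.png",p[:,:,::-1]);np.save(f"pics/{n}0.npy",d);print(n,calibration(n))
print(calibration("wrist"))
E
```

```text
pics
{'time': 0.0, 'qpos': array([ 1.098 ,  0.3427,  1.525 , -0.    ,  1.2754, -0.146 ]), 'qvel': array([-0.0012,  0.001 , -0.0018, -0.0005, -0.0004,  0.0011]), 'joint_efforts': array([  0.0001, -43.1248, -24.4216,   0.0717,   0.0561,  -0.    ]), 'tool_pos': array([0.1683, 0.4969, 0.2261]), 'tool_rot': array([-3.1401, -0.0002,  2.8148]), 'contact_force': array([-0.4742, -0.6494, -0.306 ]), 'torque': array([-0.0785,  0.0326, -0.0049]), 'grip_force': 0.0, 'opening': 0.09190895690182162} 0.0188
scene {'intrinsics': array([[462.8528,   0.    , 316.8016],
       [  0.    , 462.8528, 235.1794],
       [  0.    ,   0.    ,   1.    ]]), 'world_to_cam': array([[-0.6627,  0.7489, -0.0033,  0.4232],
       [-0.5864, -0.5161,  0.6243,  0.2951],
       [ 0.4659,  0.4156,  0.7812, -1.2648],
       [ 0.    ,  0.    ,  0.    ,  1.    ]])}
top {'intrinsics': array([[470.2561,   0.    , 322.3238],
       [  0.    , 470.2561, 239.4449],
       [  0.    ,   0.    ,   1.    ]]), 'world_to_cam': array([[ 0.0239, -0.9997,  0.0031, -0.0393],
       [ 0.9981,  0.0241,  0.0575, -0.5859],
       [-0.0576,  0.0018,  0.9983, -1.1254],
       [ 0.    ,  0.    ,  0.    ,  1.    ]])}
{'intrinsics': array([[368.0829,   0.    , 323.8438],
       [  0.    , 368.0829, 239.0644],
       [  0.    ,   0.    ,   1.    ]]), 'hand_eye': array([[-0.0002,  0.9609,  0.2768,  0.0757],
       [ 1.    ,  0.0005, -0.001 , -0.0003],
       [-0.0011,  0.2768, -0.9609, -0.1569],
       [ 0.    ,  0.    ,  0.    ,  1.    ]])}
```

View pics/top0.png

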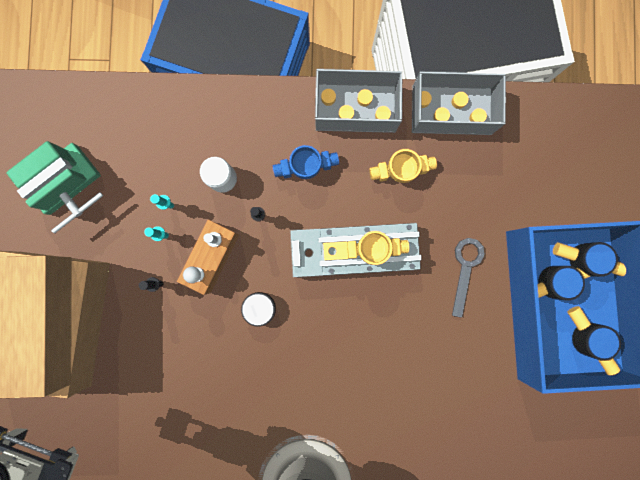

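View pics/scene0.png

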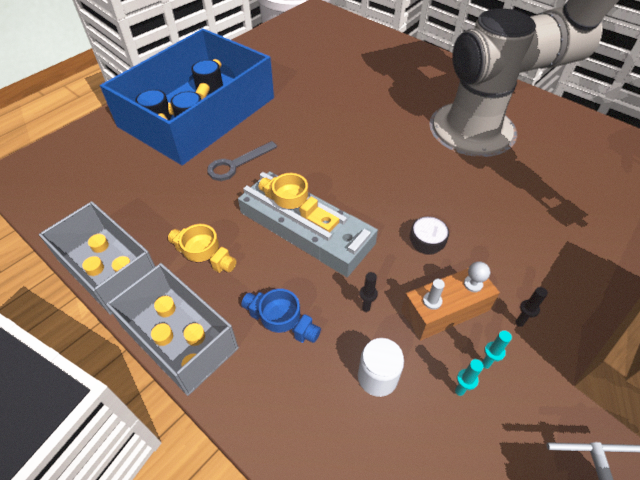

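The top view shows the fixture at (292–420, 225–277), with the stop on the left and the lug pointing to it, so the push is towards world +y. The pin's plain grip is at (212,238) and the ball plug at (193,275). The scene view agrees: pin at (435,292), plug at (479,270).

```bash
cat > h.py <<'E'
from cell import *
import cv2,numpy as np
from scipy.spatial.transform import Rotation as R
np.set_printoptions(precision=4,suppress=True)
def cam(n,st=None):
    c=calibration(n);K=c["intrinsics"]
    if n!="wrist": return K,np.linalg.inv(c["world_to_cam"])
    T=np.eye(4);T[:3,:3]=R.from_euler("xyz",st["tool_rot"]).as_matrix();T[:3,3]=st["tool_pos"]
    return K,T@c["hand_eye"]
def rays(K,T,uv):
    uv=np.atleast_2d(uv).astype(float)
    d=np.c_[(uv[:,0]-K[0,2])/K[0,0],-(uv[:,1]-K[1,2])/K[1,1],-np.ones(len(uv))]
    return T[:3,3],d@T[:3,:3].T
def onplane(K,T,uv,z):
    o,d=rays(K,T,uv);return o+d*((z-o[2])/d[:,2])[:,None]
def cloud(K,T,depth):
    v,u=np.mgrid[:480,:640];o,d=rays(K,T,np.c_[u.ravel(),v.ravel()])
    P=o+d*depth.ravel()[:,None];P[depth.ravel()==0]=np.nan;return P.reshape(480,640,3)
E
python3 - <<'E'
from h import *
img=cv2.imread("pics/top0.png");d=np.load("pics/top0.npy")
K,T=cam("top");P=cloud(K,T,d)
print("table z",np.nanmedian(P[330:400,300:450,2]))
hsv=cv2.cvtColor(img,cv2.COLOR_BGR2HSV)
def rect(mask,z,name):
    c=max(cv2.findContours(mask.astype(np.uint8),0,1)[0],key=cv2.contourArea)
    w=onplane(K,T,c[:,0],z)[:,:2];r=cv2.minAreaRect((w*1000).astype(np.float32));print(name,r)
roi=np.zeros((480,640),bool);roi[215:285,285:430]=1
Z=P[...,2]
rect(roi&(Z>0.035),0.05,"fixture")
roi2=np.zeros((480,640),bool);roi2[210:300,170:245]=1
rect(roi2&(Z>0.058)&(Z<.075)&(hsv[...,1]>100),.066,"stand")
for n,m in(("pin",(Z>.118)),("ball",(Z>.105)),):
    q=np.argwhere(roi2&m);
    n_,l,s,c=cv2.connectedComponentsWithStats((roi2&m).astype(np.uint8))
    for i in range(1,n_): print(n,c[i],s[i,4],onplane(K,T,c[i],.126),np.nanmedian(Z[l==i]))
yel=roi&(hsv[...,0]>15)&(hsv[...,0]<35)&(hsv[...,1]>120)
for lo,hi,zz in((.1,.12,.112),):
    w=P[yel&(Z>lo)&(Z<hi)][:,:2]*1000;print("bowl rim",cv2.minEnclosingCircle(w.astype(np.float32)))
w=P[yel&(Z>.06)&(Z<.075)]; print("lug z",np.median(w[:,2]),w.min(0),w.max(0))
w=P[yel&(Z>.055)]; print("all",w.min(0),w.max(0))
E
```

```text
table z -0.00017813068741245885
fixture ((563.0197143554688, -103.85984802246094), (109.95245361328125, 301.83355712890625), 4.795111656188965)
stand ((537.3981323242188, 243.6468963623047), (71.85743713378906, 159.57879638671875), 65.36917877197266)
pin [208.4429 237.7571] 70 [[0.5781 0.225  0.126 ]] 0.12578322510345774
pin [190.4198 274.4691] 162 [[0.4968 0.2613 0.126 ]] 0.1230754134346308
ball [209.0741 237.9136] 81 [[0.5778 0.2236 0.126 ]] 0.12531345959087314
ball [191.6781 274.5107] 233 [[0.4968 0.2586 0.126 ]] 0.12130467314415361
bowl rim ((565.904052734375, -143.04811096191406), 37.815547943115234)
lug z 0.07299002761979057 [ 0.5386 -0.2185  0.0604] [ 0.5944 -0.0292  0.075 ]
all [ 0.5294 -0.222   0.0589] [ 0.6004 -0.0269  0.1165]
```

>>> send_rows([
  [1,0.02,-0.038,0,-0.145],
  [1,0.02,-0.038,0,-0.145],
  [1,0.02,-0.038,0,-0.145],
  [1,0.02,-0.038,0,-0.145],
  [1,0.02,-0.038,0,-0.145],
])

```text
time: 0.6
tool_pos: [0.2688, 0.3056, 0.2265]
tool_rot: [-3.141, 0.0, 2.084]
contact_force: [1.1, -0.8, -0.5]
opening: 0.0917
grip_force: 0.0
```

>>> send_rows([
  [0,0.02,-0.038,0,-0.145],
  [0,0.02,-0.038,0,-0.145],
  [0,0.02,-0.038,0,-0.145],
  [0,0.02,-0.038,0,0],
  [0,0.02,-0.038,0,0],
], grip_force=40)

```text
time: 1.1
tool_pos: [0.3688, 0.1156, 0.2267]
tool_rot: [3.142, -0.0, 1.655]
contact_force: [0.3, 0.2, -0.2]
opening: 0.0563
grip_force: 0.0
```

>>> send_rows([
  [0,0.02,-0.038,0,0],
  [0,0.02,-0.038,0,0],
  [0,0.02,-0.038,0,0],
  [0,0.02,-0.038,0,0],
  [0,0.02,-0.038,0,0],
])

```text
time: 1.6
tool_pos: [0.4688, -0.0745, 0.2265]
tool_rot: [-3.141, -0.0, 1.654]
contact_force: [0.2, 1.2, -0.7]
opening: 0.0161
grip_force: 0.0
```

>>> send_rows([
  [0,0.02,-0.038,0,0],
  [0,0.02,-0.038,0,0],
  [0,0.02,-0.038,0,0],
  [0,0.02,-0.038,0,0],
  [0,0.02,-0.038,0,0],
])

```text
time: 2.1
tool_pos: [0.5689, -0.2643, 0.2262]
tool_rot: [-3.141, -0.001, 1.655]
contact_force: [1.0, 0.6, 0.3]
opening: 0.0005
grip_force: 0.0
```

>>> send_rows([
  [0,0,0,0,0],
  [0,0,0,0,0],
])

```text
time: 2.3
tool_pos: [0.5681, -0.2631, 0.2253]
tool_rot: [-3.14, -0.002, 1.653]
contact_force: [-0.1, 0.5, -0.1]
opening: 0.0007
grip_force: 0.0
```

```bash
python3 - <<'E'
from h import *
st=observe();p,d=read_camera("wrist");cv2.imwrite("pics/w1.png",p[:,:,::-1]);np.save("pics/w1.npy",d)
print(st["time"],st["tool_pos"],st["tool_rot"],st["opening"],st["contact_force"])
K,T=cam("wrist",st);P=cloud(K,T,d);np.save("pics/w1P.npy",P)
hsv=cv2.cvtColor(p,cv2.COLOR_RGB2HSV)
y=(hsv[...,0]>15)&(hsv[...,0]<35)&(hsv[...,1]>110)&(np.abs(P[...,0]-.57)<.06)&(P[...,1]<0)&(P[...,2]>.06)
Q=P[y];print(len(Q),Q.min(0),Q.max(0))
r=Q[Q[:,2]>.108];print("rim",cv2.minEnclosingCircle((r[:,:2]*1000).astype(np.float32)))
s=Q[(Q[:,1]<-.19)&(Q[:,2]<.1)&(Q[:,2]>.075)];print("stub",s.min(0),s.max(0),s.mean(0))
E
```

```text
2.3 [ 0.5681 -0.2631  0.2253] [-3.1398 -0.0017  1.6534] 0.0007234837098584464 [-0.0521  0.4512 -0.1198]
17746 [ 0.516  -0.2715  0.061 ] [ 0.6027 -0.0922  0.3241]
rim ((566.6268310546875, -187.93856811523438), 83.5439453125)
stub [ 0.5493 -0.2215  0.0751] [ 0.5886 -0.19    0.0915] [ 0.5694 -0.2037  0.0851]
```

View pics/w1.png

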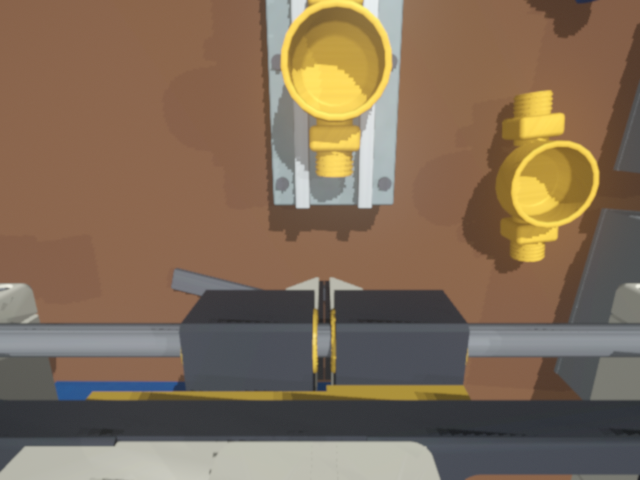

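The wrist view shows the stub end at (334,175) and the open channel end at row 206. Both agree with the top-view estimate.

>>> send_rows([
  [0,0.003,0.005,-0.04,0],
  [0,0.002,0.005,-0.04,0],
  [0,0.001,0.003,-0.04,0],
  [0,0,0,-0.037,0],
  [0,0,0,0,0],
])

```text
time: 2.85
tool_pos: [0.5712, -0.2463, 0.0652]
tool_rot: [-3.133, -0.006, 1.656]
contact_force: [-0.0, 0.4, 0.8]
opening: 0.0008
grip_force: 0.0
```

>>> send_rows([
  [0,-0.0008,0.01,0,0],
  [0,-0.0004,0.005,0,0],
  [0,-0.0004,0.005,0,0],
  [0,-0.0008,0.01,0,0],
  [0,-0.0008,0.01,0,0],
])

```text
time: 3.35
tool_pos: [0.573, -0.2112, 0.0726]
tool_rot: [3.136, 0.005, 1.655]
contact_force: [0.4, -5.2, 3.8]
opening: 0.0004
grip_force: 2.7
```

>>> send_rows([
  [0,-0.0006,0.008,0,0],
  [0,-0.0006,0.008,0,0],
  [0,-0.0004,0.005,0,0],
  [0,-0.0004,0.004,0,0],
  [0,0,0,0,0],
])

```text
time: 3.85
tool_pos: [0.5699, -0.1847, 0.0708]
tool_rot: [3.14, 0.001, 1.655]
contact_force: [1.2, -3.0, 1.3]
opening: 0.0003
grip_force: 1.4
```

>>> send_rows([
  [0,-0.0002,0.002,0,0],
  [0,-0.0002,0.002,0,0],
  [0,0,0,0,0],
])

```text
time: 4.15
tool_pos: [0.5693, -0.1812, 0.0703]
tool_rot: [3.14, 0.001, 1.655]
contact_force: [0.3, -4.8, 3.0]
opening: 0.0004
grip_force: 2.2
```

>>> send_rows([
  [0,-0.0002,0.002,0,0],
  [0,-0.0001,0.001,0,0],
  [0,0,0,0,0],
])

```text
time: 4.45
tool_pos: [0.5689, -0.1782, 0.0701]
tool_rot: [3.141, 0.001, 1.655]
contact_force: [0.9, -4.3, 2.4]
opening: 0.0007
grip_force: 2.5
```

>>> send_rows([
  [0,-0.0001,0.001,0,0],
  [0,-0.0001,0.001,0,0],
  [0,0,0,0,0],
])

```text
time: 4.75
tool_pos: [0.5687, -0.1764, 0.0701]
tool_rot: [3.141, 0.001, 1.655]
contact_force: [1.1, -6.3, 3.4]
opening: 0.0003
grip_force: 3.0
```

>>> send_rows([
  [0,-0.0001,0.001,0,0],
  [0,-0.0001,0.001,0,0],
  [0,0,0,0,0],
])

```text
time: 5.05
tool_pos: [0.5688, -0.1764, 0.0701]
tool_rot: [3.14, 0.004, 1.655]
contact_force: [0.2, -12.4, 0.7]
opening: 0.0003
grip_force: 6.4
```

>>> send_rows([
  [0,-0.0001,0.001,0,0],
  [0,-0.0001,0.001,0,0],
  [0,0,0,0,0],
])

```text
time: 5.35
tool_pos: [0.5692, -0.1762, 0.0702]
tool_rot: [3.139, 0.007, 1.655]
contact_force: [2.9, -19.6, -1.5]
opening: 0.0004
grip_force: 9.7
```

>>> send_rows([
  [0,0.001,-0.015,0,0],
  [0,0.0005,-0.01,0.01,0],
  [0,0,0,0.04,0],
  [0,0,0,0.045,0],
  [0,0,0,0.045,0],
])

```text
time: 5.85
tool_pos: [0.5688, -0.1961, 0.2112]
tool_rot: [-3.14, -0.002, 1.655]
contact_force: [1.5, 0.2, -0.0]
opening: 0.0004
grip_force: 0.0
```

>>> send_rows([
  [0.5,-0.004,0.042,0,0],
  [0.5,-0.004,0.042,0,0],
  [0.5,-0.003,0.042,0,0],
  [0.5,-0.003,0.042,0,0],
  [0.5,-0.002,0.035,0,0],
])

```text
time: 6.35
tool_pos: [0.5524, 0.0088, 0.2101]
tool_rot: [-3.14, -0.002, 1.656]
contact_force: [-0.3, -0.1, 0.1]
opening: 0.0359
grip_force: 0.0
```

>>> send_rows([
  [0,0,0,0,0],
  [0,0,0,0,0],
  [0,0,0,0,0],
])

```text
time: 6.65
tool_pos: [0.5534, 0.0056, 0.2098]
tool_rot: [-3.141, -0.0, 1.654]
contact_force: [-0.8, -0.8, 0.2]
opening: 0.021
grip_force: 0.0
```

```bash
python3 - <<'E'
from h import *
st=observe();p,d=read_camera("wrist");p2,d2=read_camera("top")
cv2.imwrite("pics/w2.png",p[:,:,::-1]);np.save("pics/w2.npy",d);np.save("pics/w2st.npy",np.r_[st["tool_pos"],st["tool_rot"]])
cv2.imwrite("pics/t2.png",p2[:,:,::-1])
print(st["time"],st["tool_pos"],st["tool_rot"],st["contact_force"])
K,T=cam("wrist",st);P=cloud(K,T,d)
print("lug z",np.nanmedian(P[225:240,290:300,2]))
Ti=np.linalg.inv(T)
def proj(w):
    c=Ti[:3,:3]@w+Ti[:3,3];return K[0,0]*c[0]/-c[2]+K[0,2],-K[1,1]*c[1]/-c[2]+K[1,2]
print("expected eye px",proj(np.array([.554,.006,.067])))
E
```

```text
6.65 [0.5534 0.0056 0.2098] [-3.1412 -0.0002  1.6542] [-0.8104 -0.7996  0.1846]
lug z 0.04899493461603904
expected eye px (np.float64(325.7542618285033), np.float64(225.77091362158563))
```

View pics/w2.png

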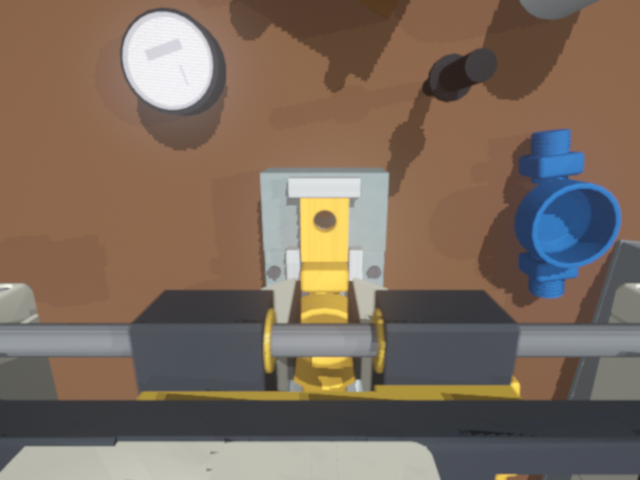

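The wrist view shows the lug end touching the stop (row 197), with the eye at about (325,220).

```bash
python3 - <<'E'
from h import *
im=cv2.imread("pics/w2.png");s=np.load("pics/w2st.npy");d=np.load("pics/w2.npy")
K,T=cam("wrist",dict(tool_pos=s[:3],tool_rot=s[3:]));P=cloud(K,T,d)
hsv=cv2.cvtColor(im,cv2.COLOR_BGR2HSV)
m=np.zeros(im.shape[:2],np.uint8);m[204:238,306:346]=hsv[204:238,306:346,2]<150
n,l,st,c=cv2.connectedComponentsWithStats(m)
for i in range(1,n):
    if st[i,4]>60: print(st[i],c[i],onplane(K,T,c[i],.067)); 
    if st[i,4]>60:
        x,y,w,h=st[i,:4];print(onplane(K,T,[[x-.5,c[i][1]],[x+w-.5,c[i][1]],[c[i][0],y-.5],[c[i][0],y+h-.5]],.067))
print("lug z",np.nanmedian(P[245:255,305:345,2]))
print(im[188:206,312]); print(onplane(K,T,[325,197],.067))
E
```

```text
[314 211  21  17 276] [324.4167 219.3623] [[0.5524 0.0114 0.067 ]]
[[0.5433 0.0106 0.067 ]
 [0.5608 0.0121 0.067 ]
 [0.5518 0.0189 0.067 ]
 [0.553  0.0044 0.067 ]]
lug z 0.06591421413071946
[[222 222 218]
 [222 221 218]
 [223 222 218]
 [224 223 219]
 [225 224 220]
 [225 224 220]
 [224 224 220]
 [221 220 217]
 [208 210 209]
 [172 195 210]
 [120 202 234]
 [105 218 253]
 [105 222 255]
 [107 222 255]
 [106 222 255]
 [106 222 255]
 [106 222 255]
 [106 222 255]]
[[0.5513 0.0302 0.067 ]]
```

>>> send_rows([
  [1,0,0.03,0.015,0.147],
  [1,0.003,0.04,0.015,0.147],
  [1,0.004,0.04,0.015,0.147],
  [1,0.004,0.04,0.015,0.147],
  [1,0.004,0.03,0.01,0.147],
])

```text
time: 7.25
tool_pos: [0.5689, 0.1875, 0.2809]
tool_rot: [3.14, 0.0, 2.395]
contact_force: [0.3, -0.7, -0.2]
opening: 0.0486
grip_force: 0.0
```

>>> send_rows([
  [1,0.005,0.02,0,0.147],
  [1,0.004,0.018,0,0.147],
  [1,0,0,0,0.031],
  [1,0,0,0,0],
  [1,0,0,0,0],
])

```text
time: 7.75
tool_pos: [0.5778, 0.2233, 0.2795]
tool_rot: [-3.141, -0.0, 2.712]
contact_force: [0.3, 0.3, 0.2]
opening: 0.0883
grip_force: 0.0
```

```bash
python3 - <<'E'
from h import *
st=observe();p,d=read_camera("wrist")
cv2.imwrite("pics/w3.png",p[:,:,::-1]);np.save("pics/w3.npy",d);np.save("pics/w3st.npy",np.r_[st["tool_pos"],st["tool_rot"]])
print(st["time"],st["tool_pos"],st["tool_rot"],st["opening"])
K,T=cam("wrist",st);P=cloud(K,T,d);Z=P[...,2]
g=(Z>.12)&(Z<.132)&(np.hypot(P[...,0]-.578,P[...,1]-.225)<.02)
q=np.argwhere(g);print("pin top px",q.mean(0)[::-1],len(q),"depth xyz",P[g].mean(0),"plane",onplane(K,T,q.mean(0)[::-1],.126))
E
```

```text
7.75 [0.5778 0.2233 0.2795] [-3.1413 -0.0004  2.7124] 0.0883041453547913
pin top px [327.5815 220.6375] 411 depth xyz [0.5767 0.2273 0.1248] plane [[0.5764 0.2274 0.126 ]]
```

View pics/w3.png

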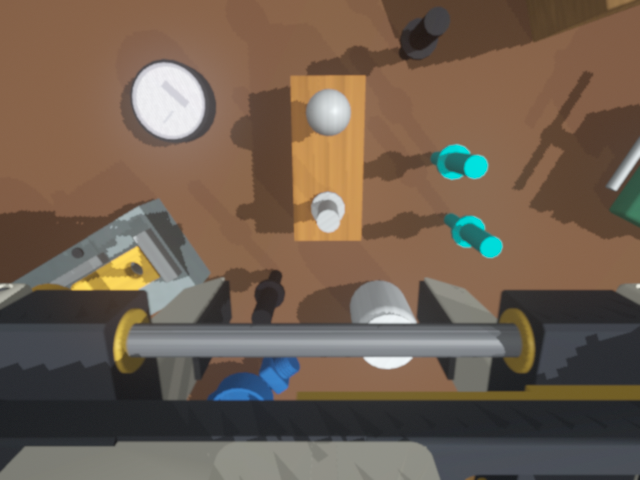

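The wrist view shows the plain-grip pin near (327,215) and the ball plug at (329,112). The fingers straddle the stand across its long axis, so both sides are clear. Descending to grasp.

>>> send_rows([
  [1,-0.0005,0.0015,-0.045,0],
  [1,-0.0005,0.0015,-0.045,0],
  [1,0,0,-0.045,0],
  [1,0,0,-0.035,0],
  [1,0,0,-0.024,0],
])

```text
time: 8.3
tool_pos: [0.5754, 0.2261, 0.083]
tool_rot: [-3.139, -0.003, 2.713]
contact_force: [-0.2, 0.0, 0.3]
opening: 0.0916
grip_force: 0.0
```

>>> send_rows([
  [1,0,0,0,0],
  [0,0,0,0,0],
  [0,0,0,0,0],
  [0,0,0,0,0],
  [0,0,0,0,0],
], grip_force=40)

```text
time: 8.8
tool_pos: [0.5771, 0.2274, 0.0871]
tool_rot: [3.14, 0.002, 2.715]
contact_force: [0.2, 0.4, -0.4]
opening: 0.0647
grip_force: 0.0
```

>>> send_rows([
  [0,0,0,0,0],
  [0,0,0,0,0],
  [0,0,0,0,0],
  [0,0,0,0,0],
  [0,0,0,0,0],
])

```text
time: 9.3
tool_pos: [0.5765, 0.2273, 0.0857]
tool_rot: [3.142, -0.0, 2.715]
contact_force: [-0.2, -0.1, 0.2]
opening: 0.0238
grip_force: 0.0
```

>>> send_rows([
  [0,0,0,0,0],
  [0,0,0,0,0],
  [0,0,0,0,0],
  [0,0,0,0,0],
])

```text
time: 9.7
tool_pos: [0.5765, 0.2273, 0.0857]
tool_rot: [3.141, -0.0, 2.715]
contact_force: [-0.4, 0.1, -1.1]
opening: 0.0191
grip_force: 40.0
```

>>> send_rows([
  [0,0,0,0.02,0],
  [0,0,0,0.02,0],
  [0,0,0,0.03,0],
  [0,0,0,0.04,0],
  [0,0,0,0.04,0],
])

```text
time: 10.2
tool_pos: [0.5758, 0.227, 0.2363]
tool_rot: [-3.14, -0.002, 2.715]
contact_force: [0.1, -0.1, -2.7]
opening: 0.0191
grip_force: 40.0
```

>>> send_rows([
  [0,0.002,-0.04,0,0],
  [0,0.002,-0.045,0,0],
  [0,0.002,-0.045,0,0],
  [0,0.002,-0.045,0,0],
  [0,0.002,-0.04,-0.01,0],
])

```text
time: 10.7
tool_pos: [0.5867, 0.0101, 0.2266]
tool_rot: [3.141, 0.002, 2.714]
contact_force: [1.3, 0.2, -2.0]
opening: 0.0192
grip_force: 40.0
```

>>> send_rows([
  [0,0.002,-0.019,-0.02,0],
  [0,0,0,-0.02,0],
  [0,0,0,0,0],
  [0,0,0,0,0],
  [0,0,0,0,0],
])

```text
time: 11.2
tool_pos: [0.589, -0.0062, 0.1869]
tool_rot: [3.141, 0.002, 2.716]
contact_force: [0.2, 0.5, -2.0]
opening: 0.0194
grip_force: 40.0
```

```bash
python3 - <<'E'
from h import *
st=observe();p,d=read_camera("wrist")
cv2.imwrite("pics/w4.png",p[:,:,::-1]);np.save("pics/w4.npy",d);np.save("pics/w4st.npy",np.r_[st["tool_pos"],st["tool_rot"]])
s,ds=read_camera("scene");cv2.imwrite("pics/s4.png",s[:,:,::-1])
print(st["time"],st["tool_pos"],st["tool_rot"],st["opening"],st["contact_force"])
E
```

```text
11.2 [ 0.589  -0.0062  0.1869] [3.141  0.0016 2.7157] 0.019405512619295726 [ 0.177   0.5154 -1.9548]
```

View pics/w4.png

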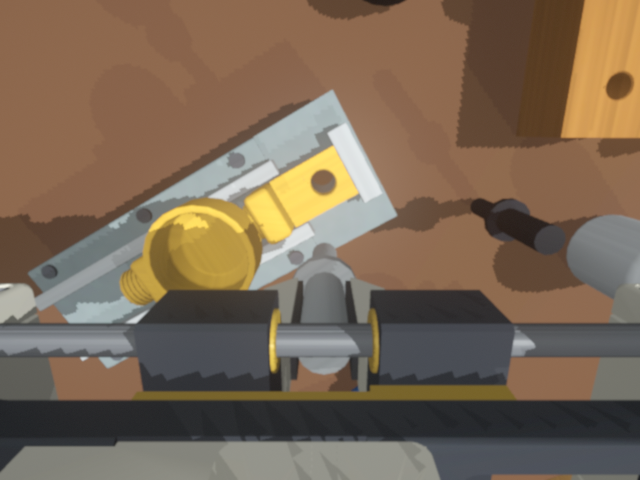

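The wrist view shows the pin held upright between the fingers, its tip at about (324,248), and the eye at about (323,181) with the lug against the stop.

```bash
python3 - <<'E'
from h import *
im=cv2.imread("pics/w4.png");s=np.load("pics/w4st.npy")
K,T=cam("wrist",dict(tool_pos=s[:3],tool_rot=s[3:]))
hsv=cv2.cvtColor(im,cv2.COLOR_BGR2HSV)
m=np.zeros(im.shape[:2],np.uint8);m[160:202,300:346]=hsv[160:202,300:346,2]<150
n,l,st,c=cv2.connectedComponentsWithStats(m)
for i in range(1,n):
    if st[i,4]>100:
        print(st[i],c[i]);ct=cv2.findContours((l==i).astype(np.uint8),0,1)[0][0][:,0]
        w=onplane(K,T,ct,.067);print("circ",cv2.minEnclosingCircle((w[:,:2]*1000).astype(np.float32)),"lo/hi",w.min(0),w.max(0))
        print(cv2.fitEllipse((w[:,:2]*1000).astype(np.float32)))
Ti=np.linalg.inv(T)
def proj(w):
    q=Ti[:3,:3]@w+Ti[:3,3];return np.array([K[0,0]*q[0]/-q[2]+K[0,2],-K[1,1]*q[1]/-q[2]+K[1,2]])
for dz in(-.0797,):
    print("tip pred",proj(s[:3]+[0,0,dz]))
print("tip meas@324,248",onplane(K,T,[324,248],s[2]-.0797))
cv2.imwrite("pics/w4c.png",cv2.resize(im[150:280,250:400],None,fx=5,fy=4.6,interpolation=cv2.INTER_CUBIC))
E
```

```text
[312 171  23  22 397] [322.8992 181.3149]
circ ((551.5221557617188, 10.093890190124512), 8.530460357666016) lo/hi [0.5435 0.0017 0.067 ] [0.5598 0.0182 0.067 ]
((551.6935424804688, 9.93488597869873), (15.706087112426758, 16.599763870239258), 149.31529235839844)
tip pred [323.9721 249.5778]
tip meas@324,248 [[ 0.588  -0.0057  0.1072]]
```

View pics/w4c.png

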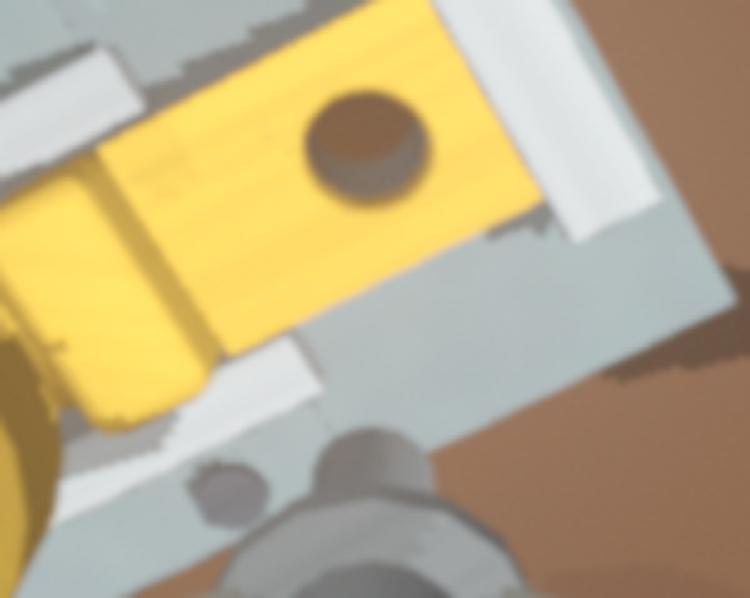

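```bash
python3 - <<'E'
from h import *
s=np.load("pics/w4st.npy");K,T=cam("wrist",dict(tool_pos=s[:3],tool_rot=s[3:]));Ti=np.linalg.inv(T)
def proj(w):
    q=Ti[:3,:3]@w+Ti[:3,3];return np.array([K[0,0]*q[0]/-q[2]+K[0,2],-K[1,1]*q[1]/-q[2]+K[1,2]])
tx=np.array([np.cos(s[5]),np.sin(s[5]),0])
print(proj(s[:3]+[0,0,-.0717]+.008*tx),"seen 324.6,243.2")
print("eye",onplane(K,T,[323.8,182.6],.067), "tipoff by 1px",onplane(K,T,[[324,243],[325,243],[324,244]],.1152))
E
```

```text
[323.9943 241.5862] seen 324.6,243.2
eye [[0.5528 0.0102 0.067 ]] tipoff by 1px [[ 0.5826 -0.0033  0.1152]
 [ 0.5829 -0.0027  0.1152]
 [ 0.5832 -0.0036  0.1152]]
```

>>> send_rows([
  [0,-0.013,0.006,0,0],
  [0,-0.013,0.006,0,0],
  [0,-0.011,0.0038,0,0],
  [0,0,0,-0.01,0],
  [0,0,0,-0.01,0],
])

```text
time: 11.8
tool_pos: [0.5522, 0.0092, 0.1658]
tool_rot: [3.141, 0.002, 2.716]
contact_force: [0.3, 0.2, -2.7]
opening: 0.0196
grip_force: 40.0
```

>>> send_rows([
  [0,0,0,0,0],
  [0,0,0,0,0],
  [0,0,0,0,0],
])

```text
time: 12.1
tool_pos: [0.552, 0.0088, 0.1657]
tool_rot: [3.141, 0.0, 2.715]
contact_force: [0.5, -0.2, -2.3]
opening: 0.0194
grip_force: 40.0
```

>>> send_rows([
  [0,-0.0005,0.0012,-0.006,0],
  [0,0,0,-0.006,0],
  [0,0,0,-0.006,0],
  [0,0,0,-0.004,0],
  [0,0,0,0,0],
])

```text
time: 12.6
tool_pos: [0.5506, 0.0103, 0.1428]
tool_rot: [-3.141, -0.002, 2.715]
contact_force: [0.2, 0.2, -3.5]
opening: 0.0191
grip_force: 40.0
```

>>> send_rows([
  [0,0,0,-0.004,0],
  [0,0,0,-0.004,0],
  [0,0,0,0,0],
])

```text
time: 12.9
tool_pos: [0.5507, 0.0103, 0.1351]
tool_rot: [-3.141, -0.001, 2.715]
contact_force: [0.3, -0.4, -2.4]
opening: 0.0192
grip_force: 40.0
```

>>> send_rows([
  [0,0.0004,0,-0.004,0],
  [0,0,0,-0.004,0],
  [0,0,0,-0.004,0],
  [0,0,0,0,0],
])

```text
time: 13.3
tool_pos: [0.551, 0.0103, 0.123]
tool_rot: [-3.141, -0.001, 2.715]
contact_force: [1.1, -0.2, -2.1]
opening: 0.0193
grip_force: 40.0
```

>>> send_rows([
  [0,0,0,-0.006,0],
  [0,0,0,-0.006,0],
  [0,0,0,-0.006,0],
  [0,0,0,-0.006,0],
  [0,0,0,0,0],
])

```text
time: 13.8
tool_pos: [0.5508, 0.0103, 0.0986]
tool_rot: [-3.141, -0.002, 2.715]
contact_force: [-0.6, 0.6, -1.7]
opening: 0.0195
grip_force: 40.0
```

Going in freely. About 12 mm is left.

>>> send_rows([
  [0,0,0,-0.004,0],
  [0,0,0,-0.003,0],
  [0,0,0,-0.002,0],
  [0,0,0,0,0],
])

```text
time: 14.2
tool_pos: [0.5513, 0.0103, 0.0905]
tool_rot: [-3.142, -0.0, 2.715]
contact_force: [0.4, 0.8, -2.2]
opening: 0.0194
grip_force: 40.0
```

>>> send_rows([
  [0,0,0,-0.001,0],
  [0,0,0,-0.001,0],
  [0,0,0,0,0],
])

```text
time: 14.5
tool_pos: [0.5514, 0.0103, 0.0887]
tool_rot: [3.142, -0.0, 2.715]
contact_force: [-0.4, -1.3, -1.8]
opening: 0.0196
grip_force: 40.0
```

>>> send_rows([
  [0,0,0,-0.001,0],
  [0,0,0,-0.001,0],
  [0,0,0,0,0],
])

```text
time: 14.8
tool_pos: [0.5514, 0.0102, 0.0867]
tool_rot: [3.142, 0.0, 2.715]
contact_force: [-0.0, -0.4, -2.6]
opening: 0.0192
grip_force: 40.0
```

>>> send_rows([
  [0,0,0,-0.001,0],
  [0,0,0,0,0],
])

```text
time: 15.0
tool_pos: [0.5516, 0.0103, 0.0866]
tool_rot: [3.141, 0.001, 2.715]
contact_force: [-1.5, -0.3, 4.1]
opening: 0.0193
grip_force: 40.0
```

>>> send_rows([
  [0,0,0,-0.001,0],
  [0,0,0,0,0],
])

```text
time: 15.2
tool_pos: [0.5516, 0.0103, 0.0865]
tool_rot: [3.141, 0.001, 2.715]
contact_force: [-5.0, 0.4, 10.9]
opening: 0.0195
grip_force: 40.0
```

The collar is seated: z has stopped at 0.0865 and the force is rising. Unload, release gently and retreat straight up.

>>> send_rows([
  [0,0,0,0.001,0],
  [0,0,0,0.0007,0],
  [0.4,0,0,0,0],
  [0.4,0,0,0,0],
  [0.4,0,0,0,0],
], grip_force=10)

```text
time: 15.7
tool_pos: [0.5515, 0.0102, 0.0864]
tool_rot: [3.141, 0.0, 2.715]
contact_force: [-0.4, -0.5, -0.0]
opening: 0.036
grip_force: 0.0
```

>>> send_rows([
  [0.4,0,0,0,0],
  [0.4,0,0,0,0],
  [0.4,0,0,0,0],
  [0.4,0,0,0,0],
])

```text
time: 16.1
tool_pos: [0.5514, 0.0102, 0.0864]
tool_rot: [3.141, 0.0, 2.715]
contact_force: [0.3, 0.0, -0.4]
opening: 0.0368
grip_force: 0.0
```

>>> send_rows([
  [0.4,0,0,0.01,0],
  [0.4,0,0,0.02,0],
  [0.4,0,0,0.03,0],
  [0.4,0,0,0.04,0],
  [0.4,0,0,0.04,0],
])

```text
time: 16.6
tool_pos: [0.5511, 0.0103, 0.2285]
tool_rot: [3.142, -0.0, 2.715]
contact_force: [0.3, -0.3, -0.7]
opening: 0.0367
grip_force: 0.0
```

>>> send_rows([
  [0.4,0.03,-0.015,0.03,0],
  [0.4,0.02,-0.01,0.02,0],
  [0.4,0,0,0,0],
  [0.4,0,0,0,0],
  [0.4,0,0,0,0],
])

```text
time: 17.1
tool_pos: [0.6001, -0.0142, 0.2753]
tool_rot: [-3.141, -0.003, 2.715]
contact_force: [-0.0, 0.1, 0.2]
opening: 0.0366
grip_force: 0.0
```

```bash
python3 - <<'E'
from h import *
st=observe();p,d=read_camera("wrist");K,T=cam("wrist",st);P=cloud(K,T,d)
print(st["time"],st["tool_pos"],st["contact_force"])
s,ds=read_camera("scene");Ks,Ts=cam("scene");Q=cloud(Ks,Ts,ds)
g=(np.hypot(Q[...,0]-.552,Q[...,1]-.01)<.02)
zz=Q[g][:,2];print("scene top z",np.percentile(zz,[50,95,99]))
g=(np.hypot(P[...,0]-.552,P[...,1]-.01)<.025)&(P[...,2]>.118)&(P[...,2]<.135);print("top",P[g].mean(0),g.sum())
w=np.concatenate([cv2.resize(p[60:330,140:500],(480,360)),cv2.resize(s[150:350,200:420],(320,360))],1)
cv2.imwrite("pics/f5.png",w[:,:,::-1])
E
```

```text
17.1 [ 0.6001 -0.0142  0.2753] [-0.0484  0.1451  0.2228]
scene top z [0.0885 0.1277 0.129 ]
top [0.5517 0.0098 0.126 ] 469
```

View pics/f5.png

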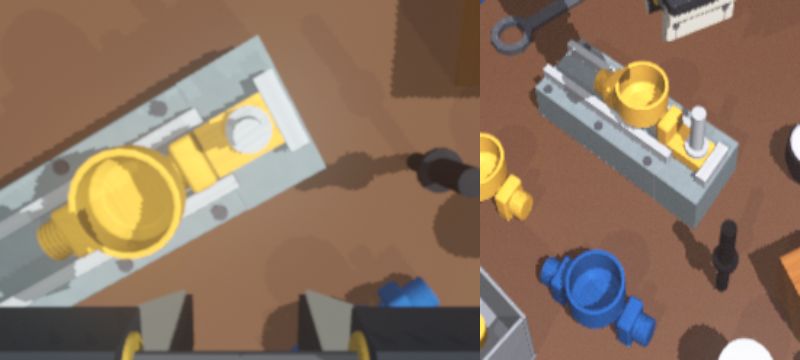

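Both views show the pin upright with its collar on the lug (at (250,130) in the left crop, (697,135) in the right), and the lug still against the stop. The pin's top is at z ≈ 0.126–0.128, against 0.127 expected.

```bash
python3 -c "from cell import *; print(hand_in())"
```

```text
the job is handed in; nothing more can be done
None
```

The meter body is pushed home against the stop, the locking pin is seated upright through the lug with its collar flush, nothing else was touched, and the job was handed in at about 17 s of the 59 s allowed.

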